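# Hold the sugar bowl open by its lever, then ease the lid shut

## Task

Press down the black lever paddle of the white sugar bowl until its lid stands fully open, keep it held open for about three seconds so that a guest can take a lump, then let the lever come up slowly so that the lid eases shut without slamming, and take the hand away. Use the fingertips on that lever only: leave the blue sweets bowl shut, and do not lift or move any of the glasses or other things on the table.

Things in the scene. Friction and masses are not known exactly. Their poses are not given: they have to be found in the camera images.
- sugar_bowl: White round ceramic sugar bowl, 110 mm across and 85 mm high, on a 6 mm thick T-shaped steel foot plate that is fast to the table (it does not slide or tip). Origin on the table under the bowl's centre; z up; -x points from the bowl to its lever paddle. Foot plate 130 mm wide under the bowl (x = -75 to +75 mm), 60 mm wide in front (to x = -185 mm, under the paddle). Closed lid's top is 104 mm above the table.
- sugar_paddle (a point): Centre of the upper face of the sugar bowl's lever paddle (it moves with the lever): black, 45 mm long (along the bowl's x) by 50 mm wide (along its y), 6 mm thick. With the lever up it is level, 150 mm from the bowl's centre on the -x side, 60 mm above the table; pressed fully it is 31 mm lower, 29 mm above the table, tilted 18 degrees. Free space all round it and 45 mm from the foot plate up to it.
- sugar_lever: The sugar bowl's whole lever: paddle, steel cross bar and side bar along the bowl's +y side. Origin on its pivot axis, 50 mm on the -x side of the bowl's centre and 60 mm up; the paddle's centre is at x = -100 mm in this frame. It turns 0.32 rad down to a stop; about 2 to 4 N on the paddle is enough, and the weight of the lid brings it back up when eased.
- sugar_lid (a joint): Angle of the sugar bowl's white lid (114 mm disc hinged on the bowl's +x side, linked to the lever by a push rod), rad: 0 shut, 1.0 fully open, when the lever is down at its stop; in proportion to the lever's angle, 3.125 times as much, about 0.03 rad for each mm of paddle travel. If the lever is let go the lid falls shut at 3 to 5 rad/s, a slam; 1 rad/s (paddle rising at 30 mm/s) is still gentle.
- sweets_bowl: A blue ceramic sweets bowl of the same build and size, with its own lever paddle; not to be used. Origin and axes as for the sugar bowl.
- sweets_lid (a joint): Angle of the sweets bowl's blue lid, rad: 0 shut; it stays shut.
- glass_a: Clear tea glass, 62 mm across the rim, 85 mm high, standing on the coaster; origin at its underside's centre.
- glass_b: Clear tea glass of the same size, standing on the tray; origin at its underside's centre.
- coaster: Green plastic coaster, 90 mm across, 6 mm thick, lying between the bowls; origin at its underside's centre.
- picks: Wooden toothpick holder, 46 mm across, 72 mm high with its dark dispenser button on top; stands nearer the robot than the bowls; origin at its underside's centre.
- tray: Stainless steel tray, 140 x 280 mm, 16 mm high, at the back of the table; origin at its underside's centre.
- spoon: Steel tea spoon with a wooden handle, 120 mm long, lying on the tray.

How it is judged (in metres and radians):
On the way, in this order (a step that is already met when the one before it is completed fails the run):
1. the sugar lid is held open, at least 0.88 rad, by the fingers on the lever for 2 s (value of joint sugar_lid above 0.88 rad and contact force between the fingers and sugar_lever above 0.3 N), for 2 s.
2. the sugar lid is shut again (value of joint sugar_lid below 0.05 rad), for 0.2 s.
At the end, for the whole second after the job is handed in: The sugar lid was held open (0.88 rad or more) with the fingers on the lever for at least 2 s, then came down no faster than 1.8 rad/s, and both lids are shut (under 0.05 rad); glasses, coaster, toothpick holder, tray and spoon are within 15 mm of where they began and upright (within 0.1 rad) (value of joint each of sugar_lid, sweets_lid below 0.05 rad and distance of each of glass_a, glass_b, coaster, picks, tray, spoon from where it was at the start of the episode below 0.015 m and angle between each of glass_a, glass_b, picks's own z axis and vertical below 0.1 rad); the robot touches nothing.
It fails at once if the sugar lid falls: it closes faster than 1.8 rad/s (velocity of joint sugar_lid below -1.8 rad/s).
It fails at once if the sweets bowl is opened (value of joint sweets_lid above 0.12 rad).
It fails at once if a bystander is lifted, carried or knocked (moved over 25 mm) (distance of any of glass_a, glass_b, coaster, picks, tray, spoon from where it was at the start of the episode above 0.025 m).
It fails at once if a glass or the toothpick holder is tipped (angle between any of glass_a, glass_b, picks's own z axis and vertical above 0.4 rad).
It also fails if it takes over 45 s, if anything falls off the work surface, if the arm or the gripper's body presses on something with over 40 N, if the wrist force passes 120 N, or if a joint passes its speed limit or range.

## Robot

A 6-joint arm with a two-finger parallel gripper is mounted at the origin on the work surface. World frame = base frame: x ahead of the robot, y to its left, z up, the work surface at z = 0. Lengths are in mm, angles in degrees, forces in N, time in s.
With the tool pointing down it reaches from about 375 to 975 mm from the base axis. Payload 3.8 kg.
Tool frame: the origin (TCP) lies midway between the tips of the shut fingers; the grasp point (between the pads) lies 19 mm behind it; z points along the fingers, x is the direction in which the jaws open and shut, and the axes are right-handed (so a half turn about z gives the same grasp; the last joint's range is limited). The gripper opens to 85 mm and grips with 20 to 120 N. Pads are 22 mm wide; open, the fingers measure 114 mm over their backs; the gripper's body (76 mm by 85 mm) begins 54 mm behind the grasp point. The pads swing forward as they close: fully open they stand 13 mm farther back than shut.
Start: joints at [69.334, 15.12, 91.902, -0, 72.978, -2.114], TCP at [214.763, 639.918, 231.28] pointing down, gripper open.
Joint ranges: [-150.88, 150.88], [-54.13, 125.18], [17.81, 147.31], [-75.09, 255.09], [0, 152.58], [-146.25, 146.25]. Speed limits (degrees/s): [147.25, 147.25, 180, 180, 180, 180].

## Interface

Orientations are given as a 3x3 rotation matrix whose columns are the frame's x, y, z axes.
In Python, from plant import * gives the robot as it stands.
- The arm moves only by the shell command python3 -m jog 'ROWS' [FORCE]. ROWS is a JSON object of lists of equal length, an entry for each row: "slide": the shift along the tool's x, y, z in mm, a list of three; "spin": the turn about the tool's z in degrees; "grip": the closure, from 0 (fully open) to 1 (shut). In form: {"slide": [[tx, ty, tz], ...], "spin": [spin, ...], "grip": [grip, ...]}. A call has 1 to 12 rows; each row is the pose to reach, as a shift and turn from the pose commanded when the call began, along the tool's axes at that moment; what a row does not reach only later rows make up. A row lasts 1/10 s, in which the tool goes at most 50 mm and 8.59 degrees, less where a joint would pass 70% of its speed; a pose out of reach is approached as far as the arm can. A call with a gripper value outside its range is refused whole. The fingers move at their own pace and stop on an object; FORCE is the grip in N (left out, the last holds). Time passes only in rows, so rows that repeat a pose let the fingers close. It gives the time, the measured TCP pose, the force and the opening at its end, in the units of the state.
- sense(): the state, without advancing time (a new reading comes with each control period).
- grab_frame(name): name is "scene" or "top"; returns a dict with "color" (420x560x3 uint8, red, green, blue), "depth" (420x560 float32, mm along the optical axis (not along the pixel's ray), 0 where there is no reading), "fx", "fy", "cx", "cy" (pixels), "R" (3x3) and "t" (3): a world point X has camera coordinates R X + t. Camera axes: x right, y down, z forward; pixel columns grow to the right and rows downward; lengths in mm; the calibration is good to about 2 mm. A picture is of the moment at which its call begins.
- close_job(): hands the job in, once; it reports no verdict.
Trained networks look in the newest picture that a camera, given by its name, has taken for a name from the list of things; names that differ only in an ending like _2 or _b are one class to them, and where a whole thing is asked for, a point or a joint stands for the part that bears it (a point fixed in the world has none). Each returns a list of dicts, best first, with "score" (0 to 1); they miss things now and then, are a little off and sometimes report something else, mostly with a low value. They report only what shows in the picture. A call takes as long as a camera call.
- trace(camera, label): "mask" (420x560 bool, what is visible of it) and "box" ([centre column, centre row, width, height] in pixels, round what is visible of it).
- tip_of(camera, label): "position" ([column, row] in pixels: a listed point, or the origin of a listed thing).
The state is a dict: "clock": time; "joints": joint angles; "qd": joint speeds; "joint_torque": joint torques, N m; "ee_pos": TCP position; "ee_rot": TCP orientation; "wrist_force": force on the tool from outside, world axes, zero at the start; "wrist_torque": the same for the moment, N m; "opening": finger opening in mm.
Only numpy, scipy, OpenCV 4.12 (cv2) and the standard library are available. Lean on these libraries where they do the work, as an engineer would, in place of code of your own. Each camera call takes 0.05 s, during which the arm holds its last target.

## Working session

There is one attempt and no reset: what is moved stays moved. The work goes in short steps, Python scripts to look and compute and a shell command to move; the robot and the scene stay as the last step left them, time stands still between calls to the robot, and variables do not carry over. Pictures are saved under pics/ and viewed, and the job is handed in when it is done.

```bash
ls; mkdir -p pics; python3 - <<'E'
from plant import *
import cv2
s=sense();print(s['clock'],s['ee_pos'],s['ee_rot'],s['opening'],s['wrist_force'])
for c in ['scene','top']:
    f=grab_frame(c);cv2.imwrite(f'pics/{c}0.png',f['color'][:,:,::-1])
    import numpy as np
    R=np.array(f['R']);t=np.array(f['t'])
    for l in ['sugar_paddle','sugar_bowl','sweets_bowl','sugar_lever','picks','glass_a','coaster']:
        for d in tip_of(c,l)[:3]:
            u,v=d['position'];
            o=[]
            for z in ([60] if l in('sugar_paddle','sugar_lever') else [0]):
                r=R.T@np.array([(u-f['cx'])/f['fx'],(v-f['cy'])/f['fy'],1]);C=-R.T@t
                o=(C+r*(z-C[2])/r[2]).round(1)
            print(c,l,round(d['score'],2),np.round([u,v],1),o)
E
```

```text
pics
0.0 [214.52308809 639.2231403  229.95182034] [[ 3.18167661e-01  9.48034122e-01 -8.02298802e-04]
 [ 9.48031797e-01 -3.18168659e-01 -2.10144729e-03]
 [-2.24751007e-03 -9.19922067e-05 -9.99997470e-01]] 85.16327502235923 [ 0.26166668 -0.76431545 -0.59638897]
scene sugar_paddle 0.57 [272.9 161.5] [ 472.3 -220.9   60. ]
scene sugar_bowl 0.81 [234.  207.7] [ 607.3 -182.7    0. ]
scene sweets_bowl 0.79 [383.4 310.5] [574.3 220.3   0. ]
scene picks 0.64 [354.2 220.1] [429.8  13.8   0. ]
scene picks 0.61 [171.5 259.2] [791.2 -97.1   0. ]
scene glass_a 0.67 [280.  243.8] [602.9 -14.   -0. ]
scene glass_a 0.56 [211.9 297.7] [776.8  35.7   0. ]
scene coaster 0.75 [272.  251.1] [628.3  -4.9   0. ]
top sugar_paddle 0.97 [377.5 275.7] [ 468.1 -224.4   60. ]
top sugar_bowl 0.94 [353.4 212.5] [ 609.  -187.5    0. ]
top sweets_bowl 0.97 [174.3 237.8] [561.7 219.9   0. ]
top sugar_lever 0.19 [263.9 301.2] [420.3  13.5  60. ]
top picks 0.68 [260.6 301.2] [416.4  25.3   0. ]
top glass_a 0.93 [272.7 209.8] [620.   -5.5   0. ]
top glass_a 0.61 [251.4 139.5] [786.   40.8   0. ]
top coaster 0.89 [273.6 211.7] [615.6  -7.5   0. ]
```

View pics/scene0.png

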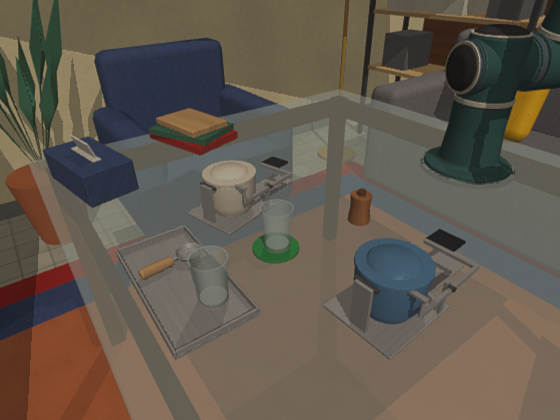

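View pics/top0.png

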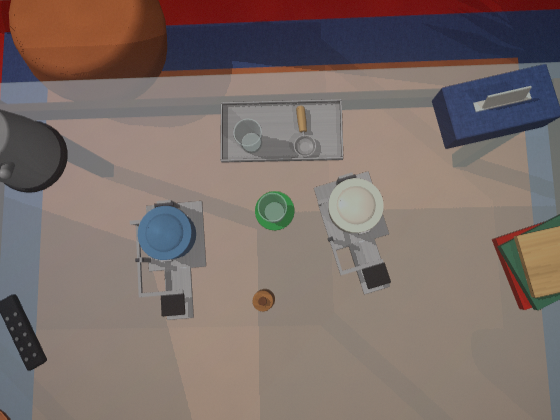

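```bash
python3 - <<'E'
from plant import *
import numpy as np
f=grab_frame('top');R=np.array(f['R']);t=np.array(f['t'])
m=trace('top','sugar_paddle')
print([(d['score'],d['box'],d['mask'].sum()) for d in m])
def pts(mk):
    v,u=np.nonzero(mk&(f['depth']>0));z=f['depth'][v,u]
    c=np.stack([(u-f['cx'])/f['fx']*z,(v-f['cy'])/f['fy']*z,z],1);return (c-t)@R
P=pts(m[0]['mask']);print(np.percentile(P,[2,10,25,50,75,90,98],axis=0).round(1))
# dark pixels near paddle
g=f['color'].max(2)<70; P=pts(g);k=(abs(P[:,0]-470)<60)&(abs(P[:,1]+223)<60)&(abs(P[:,2]-60)<8)
Q=P[k];print(k.sum(),Q.mean(0).round(1),Q.min(0).round(1),Q.max(0).round(1))
s=sense();print(s['ee_pos'],s['wrist_force'])
E
```

```text
[(0.63, [355.6, 247.8, 68.6, 83.4], np.int64(806))]
[[ 449.  -244.1   55.6]
 [ 456.8 -236.8   57.2]
 [ 467.1 -226.6   58.4]
 [ 480.3 -210.1   59.6]
 [ 492.1 -172.4   60.8]
 [ 536.2 -132.1   61.9]
 [ 598.5 -114.    63.1]]
482 [ 468.6 -221.5   59.4] [ 443.1 -249.8   54.8] [ 494.1 -193.5   63.9]
[214.75739956 639.94108001 231.31536108] [ 0.23531316 -0.01650231  1.07653589]
```

The scene picture shows the white bowl at about (230,185) with its black paddle at (274,161). The top picture shows that paddle at (376,276) and the blue bowl's paddle at (173,305). The networks, the depth and the picture agree that the sugar paddle is near (468.5, -222, 60), with the lever's yaw about 14°.

```bash
cat > h.py <<'E'
from plant import *
import numpy as np
def togo(p):
    s=sense();R=np.array(s['ee_rot']);print(s['clock'],'pos',np.round(s['ee_pos'],1),'slide',np.round(R.T@(np.array(p)-s['ee_pos']),1),'yaw',np.degrees(np.arctan2(R[1,0],R[0,0])).round(1),'z',R[:,2].round(3),'q',np.round(s['joints'],1),'F',np.round(s['wrist_force'],1),s['opening'])
E
python3 -c "
from h import *
togo([450,250,231]);togo([468.5,-222,200])"
```

```text
0.9 pos [214.8 639.9 231.3] slide [-2.948e+02  3.471e+02  3.000e-01] yaw 71.4 z [ 0.  0. -1.] q [69.3 15.1 91.9 -0.  73.  -2.1] F [ 0.2 -0.   1.1] 85.3804312531891
0.9 pos [214.8 639.9 231.3] slide [-736.4  514.8   31.3] yaw 71.4 z [ 0.  0. -1.] q [69.3 15.1 91.9 -0.  73.  -2.1] F [ 0.2 -0.   1.1] 85.3804312531891
```

```bash
python3 -m jog '{"slide":[[-30,35,0],[-60,70,0],[-90,105,0],[-120,140,0],[-150,175,0],[-180,210,0],[-210,245,0],[-240,280,0],[-270,315,0],[-295,347,0],[-295,347,0]],"spin":[8,16,24,32,40,48,56,64,72,80,80],"grip":[1,1,1,1,1,1,1,1,1,1,1]}' 40; python3 -c "
from h import *
togo([468.5,-222,150])"
```

```text
clock: 2.0
ee_pos: [452.2, 246.1, 231.7]
ee_rot: [[0.988, -0.156, 0.002], [-0.156, -0.988, -0.001], [0.002, 0.001, -1.0]]
wrist_force: [-0.2, 0.2, 0.2]
opening: 0.1
2.0 pos [452.2 246.1 231.7] slide [ 89.1 459.7  82.3] yaw -9.0 z [ 0.002 -0.001 -1.   ] q [ 2.590e+01 -2.400e+00  1.112e+02 -1.000e-01  7.110e+01  3.490e+01] F [-0.2  0.2  0.2] 0.08067807926803951
```

```bash
python3 -m jog '{"slide":[[8,42,0],[16,84,0],[24,126,0],[32,168,0],[40,210,0],[49,252,0],[57,294,10],[65,336,25],[73,378,40],[81,420,60],[89,460,80],[89,460,80]],"spin":[7,14,21,28,35,42,49,56,63,67,67,67],"grip":[1,1,1,1,1,1,1,1,1,1,1,1]}'; python3 -c "
from h import *
togo([468.5,-222,75])"
```

```text
clock: 3.2
ee_pos: [468.1, -220.8, 148.5]
ee_rot: [[0.247, -0.969, -0.004], [-0.969, -0.247, 0.001], [-0.002, 0.004, -1.0]]
wrist_force: [-1.3, 2.0, -0.4]
opening: 0.1
3.2 pos [ 468.1 -220.8  148.5] slide [ 1.4 -0.4 73.5] yaw -75.7 z [-0.004  0.001 -1.   ] q [-2.800e+01  2.100e+00  1.159e+02 -1.000e-01  6.220e+01  4.780e+01] F [-1.3  2.  -0.4] 0.06800645888043404
```

```bash
python3 -m jog '{"slide":[[1,0,20],[1,0,40],[1,0,60],[1,0,73],[1,0,73],[1,0,73]],"spin":[0,0,0,0,0,0],"grip":[1,1,1,1,1,1]}'; python3 - <<'E'
from h import *
import cv2
togo([468.5,-222,60])
for c in ['scene','top']:
    f=grab_frame(c);cv2.imwrite(f'pics/{c}1.png',f['color'][:,:,::-1])
im=[cv2.imread(f'pics/{c}1.png')[y:y+150,x:x+200] for c,x,y in(('scene',190,100),('top',280,170))]
cv2.imwrite('pics/c1.png',cv2.resize(np.vstack(im),None,fx=2,fy=2))
E
```

```text
clock: 3.8
ee_pos: [470.2, -218.7, 78.7]
ee_rot: [[0.251, -0.968, 0.0], [-0.968, -0.251, 0.0], [0.0, -0.0, -1.0]]
wrist_force: [0.4, -0.7, -0.2]
opening: -0.3
3.8 pos [ 470.2 -218.7   78.7] slide [ 2.8  2.5 18.7] yaw -75.5 z [ 0.  0. -1.] q [-27.7   6.8 119.2   0.   54.   47.8] F [ 0.4 -0.7 -0.2] -0.2860129598188384
```

View pics/c1.png

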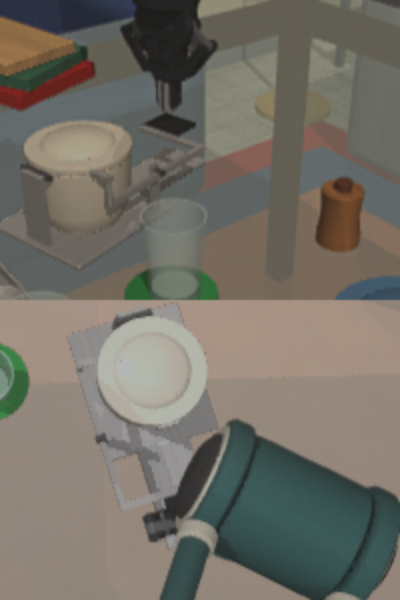

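The fingertips stand just above the paddle (scene crop at about (168,105), paddle at (168,123)), and the lid is shut. I'll press in steps.

```bash
python3 -m jog '{"slide":[[1,1,5],[2,2,10],[2,2,13],[2,2,16],[2,2,19],[2,2,22],[2,2,25],[2,2,28],[2,2,31],[2,2,34],[2,2,34],[2,2,34]],"spin":[0,0,0,0,0,0,0,0,0,0,0,0],"grip":[1,1,1,1,1,1,1,1,1,1,1,1]}'; python3 -c "
from h import *
togo([468.5,-222,33])"
```

```text
clock: 5.1
ee_pos: [468.5, -221.8, 44.2]
ee_rot: [[0.25, -0.968, 0.0], [-0.968, -0.25, -0.0], [0.0, -0.0, -1.0]]
wrist_force: [0.8, 1.3, 2.7]
opening: -0.1
5.1 pos [ 468.5 -221.8   44.2] slide [ 0.2  0.  11.2] yaw -75.5 z [ 0. -0. -1.] q [-28.1   9.5 120.5  -0.   50.   47.5] F [0.8 1.3 2.7] -0.12547240687268688
```

```bash
python3 -m jog '{"slide":[[0,0,2],[0,0,4],[0,0,6],[0,0,8],[0,0,10],[0,0,11],[0,0,12],[0,0,12]],"spin":[0,0,0,0,0,0,0,0],"grip":[1,1,1,1,1,1,1,1]}'; python3 -m jog '{"slide":[[0,0,0.5],[0,0,1]],"spin":[0,0],"grip":[1,1]}'; python3 -m jog '{"slide":[[0,0,0.5],[0,0,1]],"spin":[0,0],"grip":[1,1]}'
```

```text
clock: 5.9
ee_pos: [467.8, -221.6, 31.9]
ee_rot: [[0.249, -0.968, -0.001], [-0.968, -0.249, 0.0], [-0.001, 0.001, -1.0]]
wrist_force: [0.5, -0.4, 1.1]
opening: -0.3
clock: 6.1
ee_pos: [468.0, -221.6, 31.1]
ee_rot: [[0.249, -0.968, -0.0], [-0.968, -0.249, 0.0], [-0.0, 0.0, -1.0]]
wrist_force: [0.7, -0.3, 1.3]
opening: 0.1
clock: 6.3
ee_pos: [468.2, -221.6, 30.2]
ee_rot: [[0.25, -0.968, -0.0], [-0.968, -0.25, 0.0], [-0.0, 0.0, -1.0]]
wrist_force: [1.0, 0.9, 0.7]
opening: -0.0
```

```bash
for i in 1; do :; done; python3 -m jog '{"slide":[[0,0,1],[0,0,1]],"spin":[0,0],"grip":[1,1]}'; python3 -m jog '{"slide":[[0,0,1],[0,0,1]],"spin":[0,0],"grip":[1,1]}'; python3 - <<'E'
from h import *
import cv2
togo([468.5,-222,29])
f=grab_frame('scene');cv2.imwrite('pics/s2.png',cv2.resize(f['color'][100:250,190:390,::-1],None,fx=3,fy=3))
E
```

```text
clock: 6.5
ee_pos: [468.3, -221.7, 29.2]
ee_rot: [[0.25, -0.968, -0.0], [-0.968, -0.25, -0.0], [0.0, 0.0, -1.0]]
wrist_force: [0.4, -0.1, 1.1]
opening: 0.1
clock: 6.7
ee_pos: [468.4, -221.7, 28.9]
ee_rot: [[0.25, -0.968, -0.0], [-0.968, -0.25, 0.0], [-0.0, 0.0, -1.0]]
wrist_force: [-1.5, 1.7, 6.2]
opening: 0.1
6.7 pos [ 468.4 -221.7   28.9] slide [ 0.3 -0.  -0.1] yaw -75.6 z [-0.  0. -1.] q [-28.1  10.8 120.9   0.   48.3  47.5] F [-1.5  1.7  6.2] 0.0839026093236701
```

View pics/s2.png

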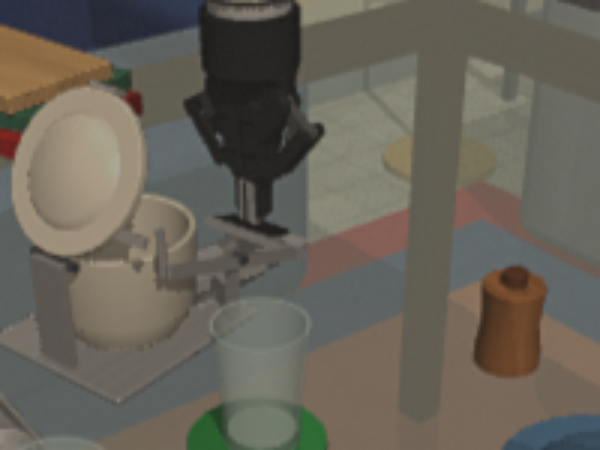

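The lid is standing open (crop (80,170)) and the fingers are on the paddle (255,230). The force has jumped to 6 N, so the lever is at its stop. I'll hold it there for 3 s.

```bash
Z='x'; python3 -m jog '{"slide":[[0,0,0],[0,0,0],[0,0,0],[0,0,0],[0,0,0],[0,0,0],[0,0,0],[0,0,0],[0,0,0],[0,0,0]],"spin":[0,0,0,0,0,0,0,0,0,0],"grip":[1,1,1,1,1,1,1,1,1,1]}'
python3 -m jog '{"slide":[[0,0,0],[0,0,0],[0,0,0],[0,0,0],[0,0,0],[0,0,0],[0,0,0],[0,0,0],[0,0,0],[0,0,0]],"spin":[0,0,0,0,0,0,0,0,0,0],"grip":[1,1,1,1,1,1,1,1,1,1]}'
python3 -m jog '{"slide":[[0,0,0],[0,0,0],[0,0,0],[0,0,0],[0,0,0],[0,0,0],[0,0,0],[0,0,0],[0,0,0],[0,0,0],[0,0,0],[0,0,0]],"spin":[0,0,0,0,0,0,0,0,0,0,0,0],"grip":[1,1,1,1,1,1,1,1,1,1,1,1]}'
```

```text
clock: 7.75
ee_pos: [468.4, -221.7, 28.9]
ee_rot: [[0.25, -0.968, 0.0], [-0.968, -0.25, -0.0], [0.0, -0.0, -1.0]]
wrist_force: [-1.8, 1.2, 6.5]
opening: 0.1
clock: 8.75
ee_pos: [468.5, -221.7, 29.0]
ee_rot: [[0.25, -0.968, 0.0], [-0.968, -0.25, -0.0], [0.0, -0.0, -1.0]]
wrist_force: [-2.1, 1.3, 6.8]
opening: 0.0
clock: 9.95
ee_pos: [468.4, -221.7, 28.9]
ee_rot: [[0.25, -0.968, 0.0], [-0.968, -0.25, 0.0], [-0.0, -0.0, -1.0]]
wrist_force: [-1.3, 0.9, 6.1]
opening: 0.1
```

Held for over 3 s. Next I'll ease the lever up at 15 mm/s.

```bash
python3 -m jog '{"slide":[[0,0,-1],[0,0,-2],[0,0,-3.5],[0,0,-5],[0,0,-6.5],[0,0,-8],[0,0,-9.5],[0,0,-11],[0,0,-12.5],[0,0,-14],[0,0,-15],[0,0,-16]],"spin":[0,0,0,0,0,0,0,0,0,0,0,0],"grip":[1,1,1,1,1,1,1,1,1,1,1,1]}'
python3 -m jog '{"slide":[[0,0,-1],[0,0,-2],[0,0,-3],[0,0,-4.5],[0,0,-6],[0,0,-7.5],[0,0,-9],[0,0,-10],[0,0,-11],[0,0,-12],[0,0,-13],[0,0,-14]],"spin":[0,0,0,0,0,0,0,0,0,0,0,0],"grip":[1,1,1,1,1,1,1,1,1,1,1,1]}'
python3 -m jog '{"slide":[[0,0,-1],[0,0,-2],[0,0,-3],[0,0,-4],[0,0,-5],[0,0,-6],[0,0,-7],[0,0,-8],[0,0,-8]],"spin":[0,0,0,0,0,0,0,0,0],"grip":[1,1,1,1,1,1,1,1,1]}'
```

```text
clock: 11.15
ee_pos: [468.2, -221.7, 44.4]
ee_rot: [[0.25, -0.968, -0.0], [-0.968, -0.25, -0.0], [0.0, 0.0, -1.0]]
wrist_force: [-1.3, -0.6, 1.0]
opening: 0.0
clock: 12.35
ee_pos: [468.3, -221.7, 58.4]
ee_rot: [[0.25, -0.968, -0.0], [-0.968, -0.25, -0.0], [0.0, 0.0, -1.0]]
wrist_force: [-1.7, -0.6, 2.3]
opening: -0.1
clock: 13.25
ee_pos: [468.4, -221.8, 66.5]
ee_rot: [[0.25, -0.968, 0.0], [-0.968, -0.25, -0.0], [0.0, -0.0, -1.0]]
wrist_force: [0.0, 0.2, -0.9]
opening: 0.0
```

Contact is gone. I'll lift the hand clear and check.

```bash
python3 -m jog '{"slide":[[0,0,-20],[0,0,-45],[0,0,-80],[0,0,-115],[0,0,-150],[0,0,-150],[0,0,-150]],"spin":[0,0,0,0,0,0,0],"grip":[1,1,1,1,1,1,1]}'; python3 - <<'E'
from h import *
import cv2
togo([468.5,-222,200])
for c in ['scene','top']:
    f=grab_frame(c);cv2.imwrite(f'pics/{c}3.png',f['color'][:,:,::-1])
    a=cv2.imread(f'pics/{c}0.png').astype(int);b=cv2.imread(f'pics/{c}3.png').astype(int)
    d=abs(a-b).max(2)>30
    n,_,st,_=cv2.connectedComponentsWithStats(d.astype('uint8'));print(c,[list(map(int,x)) for x in st[1:] if x[4]>15])
E
```

```text
clock: 13.95
ee_pos: [469.0, -222.0, 217.5]
ee_rot: [[0.249, -0.968, 0.002], [-0.968, -0.249, -0.001], [0.002, -0.002, -1.0]]
wrist_force: [-0.0, 0.6, -0.8]
opening: 0.1
13.95 pos [ 469.  -222.   217.5] slide [-0.2  0.5 17.5] yaw -75.6 z [ 0.002 -0.001 -1.   ] q [-28.1  -1.5 111.8   0.   69.5  47.5] F [-0.   0.6 -0.8] 0.06947625100567212
scene [[255, 0, 32, 3, 37], [535, 0, 25, 42, 305], [246, 3, 53, 94, 2954], [521, 32, 39, 22, 383], [487, 35, 21, 3, 37], [456, 40, 27, 55, 331], [481, 43, 16, 27, 122], [446, 48, 12, 42, 184], [499, 55, 61, 66, 1247], [478, 102, 8, 6, 34], [469, 169, 12, 2, 19]]
top [[337, 219, 199, 201, 14062], [510, 262, 31, 36, 496], [465, 351, 40, 69, 1621]]
```

View pics/scene3.png

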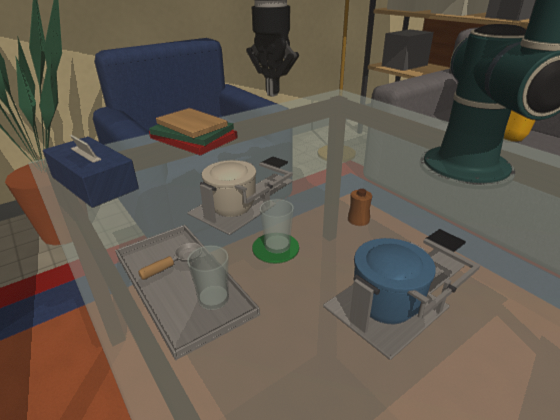

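The lid at (229,173) is shut, the paddle at (274,162) is back up, and the hand is clear at (272,75). Apart from the robot, nothing in the picture has changed.

```bash
python3 -c "
from plant import *
print(close_job())"
```

```text
the job is handed in; nothing more can be done
None
```

I pressed the sugar bowl's paddle with the closed fingertips down to its stop and held it there for about 3.2 s. The contact force was about 6 N, and the camera showed the lid standing open. I then let the lever up at 10–15 mm/s, which lowers the lid at about 0.5 rad/s or less, and lifted the hand about 150 mm clear. I handed the job in at about 14 s.

In the last checks the wrist force was back to noise level (under 1 N). The scene picture showed both lids shut. Comparing before and after pictures showed no change away from the robot, though the arm hid part of the top view. No check failed. I judged the lid's angle and closing speed from paddle travel and pictures, because there was no direct reading of that joint.

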